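# Refill the tilt-out bolt bin from the parts scoop

### The job

The tilt-out bin that stands open needs refilling: pick up the parts scoop by its handle, pour all six bolts from it into that bin, put the empty scoop back down upright on the bench and leave the bin pushed fully shut. Do not knock over the glue bottle or the spray can that stand by the work.

Things in the scene. Friction and masses are not known exactly. Their poses are not given: they have to be found in the camera images.
- scoop: open sheet-steel parts scoop, 171 mm long (x -83 to +88), 86 wide, walls 46 high, 102 high with handle. Origin: its underside, middle; x points to the open nose, z up. The 3 mm floor is flat up to x = 35 mm, then rises 10 mm to the nose, so the bolts stay in while it is level; they slide out over the nose when it is tipped nose-down some 35 to 45 degrees
- scoop_grip (a point): grip point of the scoop: middle of the black handle bar (114 mm long along the scoop's x, 16 wide, 20 high, centre 92 mm above the underside) over its rear half; 30 mm behind the scoop's origin. A wire yoke 52 mm ahead and a flat post 52 mm behind this point carry the bar. Axes as the scoop's
- scoop_nose (a point): middle of the scoop's pouring edge (70 mm wide there), 88 mm ahead of the origin and 13 mm above the underside, thus 118 mm ahead of and 79 mm below the grip point
- tilt_bin (a joint): opening angle of the blue tilt-out bin in its grey housing, rad: 0 is shut, its front flush with the housing; grows as its top swings out towards the robot; at most 0.75. Light friction holds it where it is left
- bin_hinge (a point): hinge line of the open bin: middle of the lower front edge of its housing, 12 mm above the bench. Its x points into the housing, y along the hinge, z up
- bin_mouth (a point): middle of the mouth of the open bin (moves with it): about 85 mm from front to back and 114 mm wide. Its z points out of the mouth, its x from the front panel to the back
- bin_top_edge (a point): middle of the upper edge of the open bin's front panel, on the outside, 150 mm from the hinge; a finger pull 70 mm wide sticks out 17 mm from the panel, 4 to 20 mm below this edge. x points into the bin, z up along the panel
- bin_floor (a point): middle of the inner floor of the open bin (moves with it), 37 mm deep and 114 mm wide; the bin widens upward from it. Axes as the mouth's
- open_unit: grey sheet-steel housing of the open bin, fixed to the bench: 125 deep, 134 wide, 178 mm high; origin under its middle, x points away from its front
- shut_unit: the like unit that stands beside it, right or left, with its bin shut (fixed, no moving part); origin under its middle
- glue_bottle: white glue bottle with pointed white cap, 52 mm across, 150 mm high, standing on the open bench to the right of the work (nearest of its kind); origin under its middle, z up
- spray_can: spray can with a pink cap, 59 mm across, 197 mm high, standing to the right of the work, between the glue bottle and the units; origin under its middle, z up
- m10_bolt_1: one of the six like plated M10 bolts lying in the scoop, 52 mm long along its y, head 17 mm; origin at mid-length at its underside as it lies
- m10_bolt_2: one of the six like plated M10 bolts lying in the scoop, 52 mm long along its y, head 17 mm; origin at mid-length at its underside as it lies
- m10_bolt_3: one of the six like plated M10 bolts lying in the scoop, 52 mm long along its y, head 17 mm; origin at mid-length at its underside as it lies
- m10_bolt_4: one of the six like plated M10 bolts lying in the scoop, 52 mm long along its y, head 17 mm; origin at mid-length at its underside as it lies
- m10_bolt_5: one of the six like plated M10 bolts lying in the scoop, 52 mm long along its y, head 17 mm; origin at mid-length at its underside as it lies
- m10_bolt_6: one of the six like plated M10 bolts lying in the scoop, 52 mm long along its y, head 17 mm; origin at mid-length at its underside as it lies

How it is judged:
By the outcome, as a careful person would: the job done as asked, in the order asked, and still so for the second after the job is handed in, with the robot touching nothing.
It also fails if it takes over 69 s, if anything falls off the work surface, if the arm or the gripper's body presses on something with over 40 N, if the wrist force passes 120 N, or if a joint passes its speed limit or range.

### The arm

A 6-joint arm with a two-finger parallel gripper is mounted at the origin on a cart in front of the work surface, level with it; the furniture and walls round the work are solid. World frame = base frame: x ahead of the robot, y to its left, z up, the work surface at z = 0. Lengths are in m, angles in rad, forces in N, time in s.
With the tool pointing down it reaches from about 0.375 to 0.9 m from the base axis. Payload 3.1 kg.
Tool frame: the origin (TCP) lies at the very end of the fingers, on their centre line; the grasp point (between the pads) lies 19 mm behind it; z points along the fingers, y is the line along which they close (so a half turn about z gives the same grasp; the last joint's range is limited). The gripper opens to 85 mm and grips with 20 to 120 N. Pads are 22 mm wide; open, the fingers measure 114 mm over their backs; the gripper's body (76 mm by 85 mm) begins 54 mm behind the grasp point. The pads swing forward as they close: fully open they stand 13 mm farther back than shut.
Start: joints at [-1.365, 0.527, 1.433, -0, 1.181, -0.178], TCP at [0.235, -0.579, 0.231] pointing down, gripper open.
Joint ranges: [-3.08, 3.08], [-0.75, 2.2], [0.22, 2.44], [-1.43, 4.57], [0, 2.65], [-2.85, 2.85]. Speed limits (rad/s): [2.79, 2.79, 3.14, 3.14, 3.14, 3.14].

### API

Orientations are given as a unit quaternion [x, y, z, w].
In Python, from station import telemetry, snapshot, ticket gives the robot as it stands.
- The arm moves only by the tool move_arm, never from a script. Its argument "commands" is text: rows parted by semicolons, each of 7 numbers parted by spaces: the shift along the tool's x, y, z in mm, then the turn, a rotation vector about the tool's x, y, z in degrees, then the opening, from -1 (shut) to 1 (fully open). A call has exactly 5 rows; each row is the pose to reach, as a shift and turn from the pose commanded when the call began, along the tool's axes at that moment; what a row does not reach only later rows make up. A row lasts 1/8 s, in which the tool goes at most 62.5 mm and 10.7 degrees, less where a joint would pass 70% of its speed; a pose out of reach is approached as far as the arm can. A call with a gripper value outside its range is refused whole. The fingers move at their own pace and stop on an object; "grip_force" is the grip in N (left out, the last holds). Time passes only in rows, so rows that repeat a pose let the fingers close, or fill a call up. It gives the time, the measured TCP pose, the force, the opening and the grip force at its end, in the units of the state.
- telemetry.sense(): the state, without advancing time (a new reading comes with each control period).
- snapshot(name): name is "scene" or "top" or "wrist"; returns a dict with "image" (400x640x3 uint8, red, green, blue), "fx", "fy", "cx", "cy" (pixels), "pose" (4x4, takes a point from camera to world coordinates). Camera axes: x right, y down, z forward; pixel columns grow to the right and rows downward; lengths in m; the calibration is good to about 2 mm. A picture is of the moment at which its call begins. There is no depth.
- ticket.sign_off(): hands the job in; it is judged then, once.
The state is a dict: "t": time; "q": joint angles; "qd": joint speeds; "tau": joint torques, N m; "tcp_pos": TCP position; "tool_rot": TCP orientation; "force": force on the tool from outside, world axes, zero at the start; "ft_torque": the same for the moment, N m; "finger_gap": opening from 0.0 (shut) to 1.0 (fully open); "gripper_force": force on a finger pad.
Only numpy, scipy, OpenCV 4.12 (cv2) and the standard library are available. Lean on these libraries where they do the work, as an engineer would, in place of code of your own. Each camera call takes 0.05 s, during which the arm holds its last target. There are 200 camera calls.

## Working session

There is one attempt and no reset: what is moved stays moved. The work goes in short steps, Python scripts to look and compute and a tool call to move; the robot and the scene stay as the last step left them, time stands still between calls to the robot, and variables do not carry over. Pictures are saved under pics/ and viewed, at most 10 in all, crops included, and the job is handed in when it is done.

Besides the shell and the picture viewer there is one more tool, called after "Call:" by a JSON object that holds its "name" and its "arguments". move_arm: Moves the arm, as the interface text tells. Its arguments: {"type":"object","properties":{"commands":{"type":"string"},"grip_force":{"type":"number"}},"required":["commands"]}

```bash
mkdir -p pics; cat > h.py <<'E'
import numpy as np, cv2
from scipy.spatial.transform import Rotation as R
from station import telemetry, snapshot, ticket
def cam(n):
    s=snapshot(n); np.savez(f'cam_{n}.npz',**{k:v for k,v in s.items()}); return s
def ld(n): return dict(np.load(f'cam_{n}.npz'))
def ray(s,u,v):
    P=np.array(s['pose']); d=np.array([(u-s['cx'])/s['fx'],(v-s['cy'])/s['fy'],1.]); return P[:3,3],P[:3,:3]@d
def atz(s,u,v,z):
    o,d=ray(s,u,v); return o+d*(z-o[2])/d[2]
def tri(a,b):
    (o1,d1),(o2,d2)=ray(*a),ray(*b); A=np.c_[d1,-d2]; t=np.linalg.lstsq(A,o2-o1,rcond=None)[0]
    p,q=o1+t[0]*d1,o2+t[1]*d2; return (p+q)/2,np.linalg.norm(p-q)
def proj(s,p):
    P=np.array(s['pose']); c=P[:3,:3].T@(np.array(p)-P[:3,3]); return np.array([s['cx']+s['fx']*c[0]/c[2],s['cy']+s['fy']*c[1]/c[2]])
def save(f,im): cv2.imwrite('pics/'+f,cv2.cvtColor(np.ascontiguousarray(im),cv2.COLOR_RGB2BGR))
E
python3 - <<'E'
from h import *
for n in ['scene','top']:
    s=cam(n); save(n+'0.png',s['image']); print(n,s['fx'],np.round(s['pose'],3).tolist())
cam('wrist')
s=telemetry.sense(); print(s)
a=cv2.resize(ld('scene')['image'],(0,0),fx=1,fy=1)
E
```

```text
scene 510.1684122687411 [[-0.872, -0.362, 0.33, 0.142], [-0.49, 0.621, -0.612, 0.515], [0.017, -0.695, -0.719, 0.999], [0.0, 0.0, 0.0, 1.0]]
top 386.8301332879916 [[-0.142, -0.918, 0.371, 0.162], [-0.99, 0.132, -0.052, -0.17], [-0.002, -0.375, -0.927, 1.085], [0.0, 0.0, 0.0, 1.0]]
{'t': 0.15, 'q': array([-1.36453240e+00,  5.28296558e-01,  1.43362871e+00, -1.47537746e-05,
        1.18138090e+00, -1.78490060e-01]), 'qd': array([ 0.00090907, -0.00308764, -0.00417941,  0.00069585, -0.00099722,
        0.00010938]), 'tau': array([ 5.66530271e-04, -4.42743266e+01, -1.78276956e+01, -2.58951750e-04,
        5.52529251e-03,  5.74210866e-07]), 'tcp_pos': array([ 0.2344956 , -0.57874239,  0.23052482]), 'tool_rot': array([ 9.81551648e-01,  1.91195262e-01, -1.87188894e-05, -8.56580810e-04]), 'force': array([0.36696619, 0.45261442, 0.27400143]), 'ft_torque': array([-0.00275305,  0.03117731, -0.01568881]), 'gripper_force': 0.0, 'finger_gap': 0.9994746912620383}
```

View pics/scene0.png

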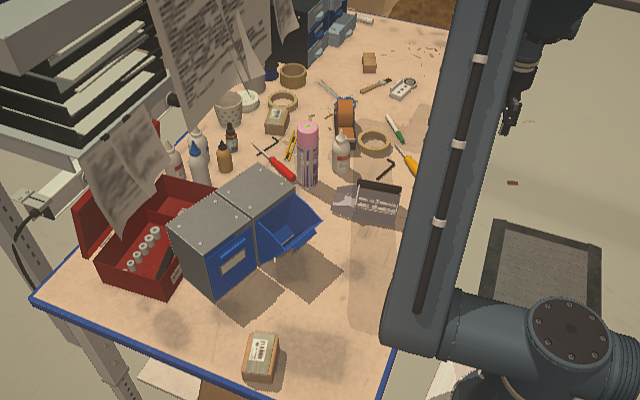

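View pics/top0.png

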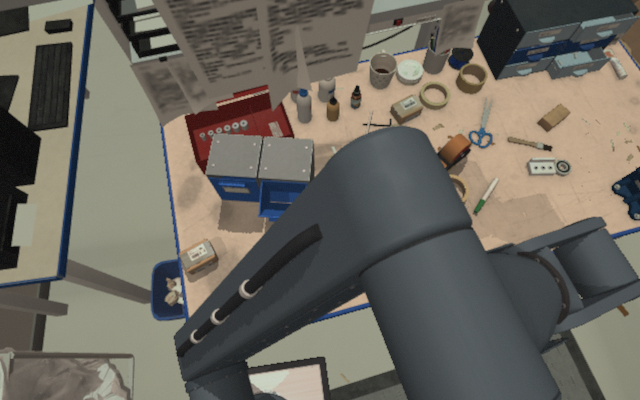

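The scene view shows the scoop at about (375,197) with its nose to the left, the open bin at (290,225), the can at (307,155) and the glue bottle at (341,152). In the top view the arm hides the scoop.

```bash
python3 - <<'E'
from h import *
s=ld('scene'); save('c1.png',cv2.resize(s['image'][130:280,230:430],(800,600),interpolation=cv2.INTER_CUBIC))
for n,u,v,z in [('hinge?',268,268,.012),('scoop',370,205,.0),('can',307,185,0),('glue',341,172,0),('handle',380,186,.092)]: print(n,atz(s,u,v,z).round(3))
w=ld('wrist');print(w['fx'],np.round(w['pose'],3).tolist())
E
```

```text
hinge? [ 0.587 -0.066  0.012]
scoop [ 0.469 -0.386  0.   ]
can [ 0.655 -0.367  0.   ]
glue [ 0.597 -0.462  0.   ]
handle [ 0.446 -0.376  0.092]
344.05114913376906 [[0.377, -0.893, -0.247, 0.298], [-0.926, -0.364, -0.097, -0.553], [-0.003, 0.266, -0.964, 0.373], [0.0, 0.0, 0.0, 1.0]]
```

View pics/c1.png

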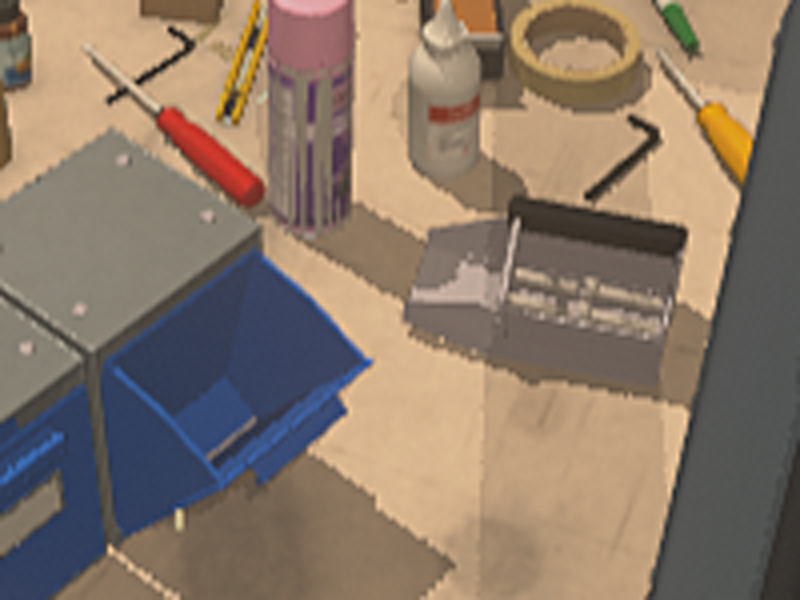

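The enlarged crop (4x, origin (230,130)) shows the handle bar from (512,205) to (686,235). The scoop nose is at (408,310). The bin front panel's top edge runs (215,485)–(370,362), and the housing's top front corners are (90,352) and (260,235).

```bash
python3 - <<'E'
from h import *
s=ld('scene'); f=lambda x,y,z: atz(s,230+x/4,130+y/4,z)
a=f(514,207,.097);b=f(686,236,.097);print('bar',a,b,np.linalg.norm(a-b),'mid',(a+b)/2,'yaw',np.degrees(np.arctan2(*(a-b)[1::-1])))
c=[f(x,y,.178) for x,y in [(90,352),(262,237),(115,130)]];print('hous',c,np.linalg.norm(c[0]-c[1]),np.linalg.norm(c[1]-c[2]))
d=c[1]-c[0];print('hinge-dir yaw',np.degrees(np.arctan2(d[1],d[0])))
# bin top edge: find angle from corners
m=(c[0]+c[1])/2; x=(c[2]-c[1]);x/=np.linalg.norm(x);print('front mid',m,'x',x)
for th in np.arange(.3,.8,.05):
    p=m*[1,1,0]+[0,0,.012]-x*.15*np.sin(th)+np.array([0,0,.15*np.cos(th)])
    u=proj(s,p);print(round(th,2),p.round(3),((u-[230,130])*4).round())
for n,x,y in [('can base',308,215),('glue',446,160)]: print(n,f(x,y,0))
st=telemetry.sense();T=R.from_quat(st['tool_rot']);print(T.as_matrix().round(3).tolist())
E
```

```text
bar [ 0.49776718 -0.35754153  0.097     ] [ 0.39253555 -0.38867175  0.097     ] 0.10973963748139769 mid [ 0.44515137 -0.37310664  0.097     ] yaw 16.47956921665781
hous [array([ 0.61375142, -0.06267194,  0.178     ]), array([ 0.57915244, -0.18449731,  0.178     ]), array([ 0.7021409 , -0.21792194,  0.178     ])] 0.12664323865688876 0.12744946800838305
hinge-dir yaw -105.85479462687566
front mid [ 0.59645193 -0.12358462  0.178     ] x [ 0.96499781 -0.26225796  0.        ]
0.3 [ 0.554 -0.112  0.155] [234. 363.]
0.35 [ 0.547 -0.11   0.153] [243. 372.]
0.4 [ 0.54  -0.108  0.15 ] [252. 383.]
0.45 [ 0.533 -0.106  0.147] [261. 393.]
0.5 [ 0.527 -0.105  0.144] [269. 404.]
0.55 [ 0.521 -0.103  0.14 ] [277. 414.]
0.6 [ 0.515 -0.101  0.136] [285. 426.]
0.65 [ 0.509 -0.1    0.131] [293. 437.]
0.7 [ 0.503 -0.098  0.127] [301. 448.]
0.75 [ 0.498 -0.097  0.122] [308. 459.]
can base [ 0.65734618 -0.37110385  0.        ]
glue [ 6.00005235e-01 -4.70418019e-01  1.11022302e-16]
[[0.927, 0.375, -0.0], [0.375, -0.927, 0.002], [0.0, -0.002, -1.0]]
```

Call:
{"name": "move_arm", "arguments": {"commands": "54 -22 -6 0 0 1 1; 109 -45 -12 0 0 2 1; 163 -67 -18 0 0 3.5 1; 218 -90 -24 0 0 5 1; 272 -112 -30 0 0 5.5 1", "grip_force": 100}}

```text
t: 0.78
tcp_pos: [0.4457, -0.3717, 0.2613]
tool_rot: [0.99, 0.144, -0.0, -0.0]
force: [0.5, -1.2, -0.2]
finger_gap: 1.003
gripper_force: 0.0
```

```bash
python3 - <<'E'
from h import *
w=cam('wrist');t=cam('top')
st=telemetry.sense();print(st['t'],st['tcp_pos'],R.from_quat(st['tool_rot']).as_matrix().round(3).tolist())
im=np.vstack([cv2.resize(w['image'],(480,300)),cv2.resize(t['image'],(480,300))])
a=cv2.resize(t['image'][100:250,180:340],(640,600),interpolation=cv2.INTER_CUBIC)
save('w1.png',w['image']);save('t1.png',a)
E
```

```text
0.875 [ 0.44822647 -0.36882683  0.26182338] [[0.957, 0.291, 0.002], [0.291, -0.957, 0.001], [0.002, -0.001, -1.0]]
```

View pics/w1.png

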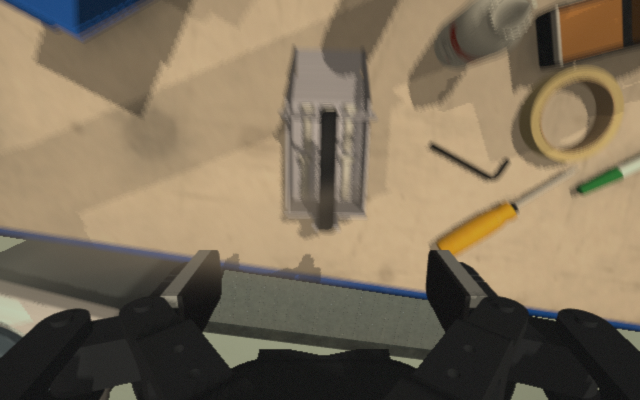

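View pics/t1.png

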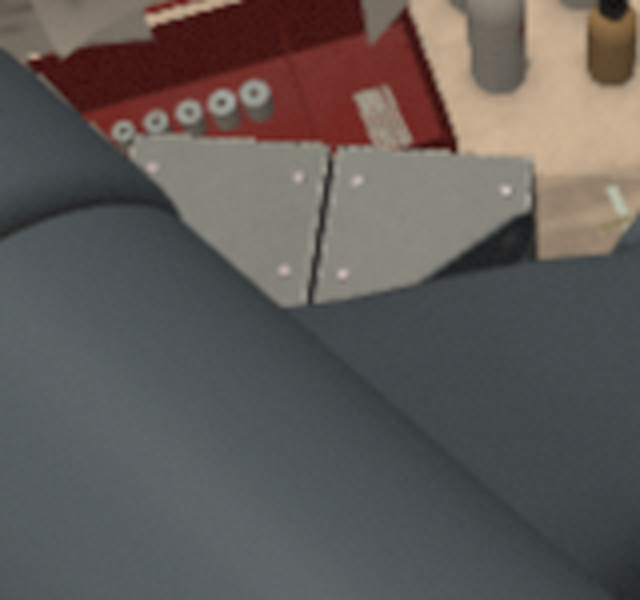

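The wrist view shows the scoop straight along the image columns, with the bar from (329,112) to (326,229) and its nose at the top (330,48). The top view (4x crop) has only the housing roofs clear of the arm.

```bash
python3 - <<'E'
from h import *
w=cam('wrist');s=ld('scene')
g=w['image'].max(2)[95:245,300:360]; m=(g<70).astype(np.uint8)
n,l,st,c=cv2.connectedComponentsWithStats(m); i=1+st[1:,4].argmax(); ys,xs=np.where(l==i);ys+=95;xs+=300
top,bot=ys.min(),ys.max(); F=(xs[ys<top+6].mean()+.5,top); B=(xs[ys>bot-6].mean()+.5,bot+1);print(F,B,np.ptp(xs[ys>bot-10]))
for nm,a,b in [('front',(358.5,181.5),F),('rear',(401.4,188.5),B)]:
    print(nm,tri((s,*a),(w,*b)), atz(w,*b,.102))
z=.102;a=atz(w,*F,z);b=atz(w,*B,z);print(np.linalg.norm(a-b),(a+b)/2,np.degrees(np.arctan2(*(a-b)[1::-1])))
st=telemetry.sense();print(st['tcp_pos'],R.from_quat(st['tool_rot']).as_euler('xyz',degrees=True))
save('w2.png',cv2.resize(w['image'][30:250,250:400],(600,880))[:600])
t=ld('top');f=lambda x,y:atz(t,180+x/4,100+y/4,.178)
print('back corners open unit',f(333,150),f(532,160),'gap front',f(310,303))
E
```

```text
(np.float64(333.54545454545456), np.int64(117)) (np.float64(330.24117647058824), np.int64(238)) 15
front (array([ 0.50163875, -0.3613427 ,  0.092939  ]), np.float64(0.004180383185184903)) [ 0.50381673 -0.36013122  0.102     ]
rear (array([ 0.39409801, -0.39159091,  0.09534886]), np.float64(0.0005795582377091282)) [ 0.39690813 -0.39049396  0.102     ]
0.11113660852383123 [ 0.45036243 -0.37531259  0.102     ] 15.854891040420904
[ 0.44643784 -0.37096512  0.26145427] [-1.79999922e+02 -6.34477790e-03  1.68498380e+01]
back corners open unit [ 0.7321153 -0.0894134  0.178    ] [ 0.70518103 -0.22178864  0.178     ] gap front [ 0.61965633 -0.06485524  0.178     ]
```

Call:
{"name": "move_arm", "arguments": {"commands": "1 5 40 0 0 1 1; 1 5 85 0 0 1 1; 1 5 130 0 0 1 1; 1 5 165 0 0 1 1; 1 5 186 0 0 1 1"}}

```text
t: 1.55
tcp_pos: [0.4451, -0.3782, 0.0728]
tool_rot: [0.991, 0.134, -0.001, -0.001]
force: [0.3, 0.2, 0.1]
finger_gap: 1.002
gripper_force: 0.0
```

Call:
{"name": "move_arm", "arguments": {"commands": "0 0 1 0 0 0 1; 0 0 1 0 0 0 -1; 0 0 1 0 0 0 -1; 0 0 1 0 0 0 -1; 0 0 1 0 0 0 -1", "grip_force": 110}}

```text
t: 2.17
tcp_pos: [0.4472, -0.3778, 0.0751]
tool_rot: [0.991, 0.135, 0.0, 0.0]
force: [-1.1, 1.4, 0.3]
finger_gap: 0.165
gripper_force: 107.6
```

Call:
{"name": "move_arm", "arguments": {"commands": "0 0 0 0 0 0 -1; 0 0 0 0 0 0 -1; 0 0 0 0 0 0 -1; 0 0 -4 0 0 0 -1; 0 0 -10 0 0 0 -1"}}

```text
t: 2.8
tcp_pos: [0.4465, -0.3771, 0.0835]
tool_rot: [0.991, 0.135, -0.001, -0.001]
force: [0.3, -0.1, -5.6]
finger_gap: 0.168
gripper_force: 107.4
```

Call:
{"name": "move_arm", "arguments": {"commands": "0 0 -30 0 0 0 -1; 0 0 -80 0 0 0 -1; 0 0 -130 0 0 0 -1; 0 0 -180 0 0 0 -1; 0 0 -220 0 0 0 -1"}}

```text
t: 3.42
tcp_pos: [0.4469, -0.3776, 0.3061]
tool_rot: [0.991, 0.135, 0.0, 0.0]
force: [0.6, -0.2, -5.5]
finger_gap: 0.165
gripper_force: 108.1
```

Call:
{"name": "move_arm", "arguments": {"commands": "-5 -25 0 0 0 5 -1; -13 -70 0 0 0 12 -1; -20 -115 0 0 0 20 -1; -28 -160 0 0 0 27 -1; -32 -185 0 0 0 31 -1"}}

```text
t: 4.05
tcp_pos: [0.3644, -0.205, 0.3036]
tool_rot: [0.991, -0.135, -0.002, -0.001]
force: [0.4, -0.0, -5.4]
finger_gap: 0.16
gripper_force: 108.1
```

```bash
python3 - <<'E'
from h import *
w=cam('wrist');t=cam('top');s=cam('scene')
w=cam('wrist')
save('w3.png',w['image'])
a=np.hstack([cv2.resize(t['image'][120:240,180:340],(400,300)),cv2.resize(s['image'][150:300,150:350],(400,300))])
save('w4.png',np.vstack([cv2.resize(w['image'][:200],(800,250)),a]))
st=telemetry.sense();print(st['t'],st['tcp_pos'],R.from_quat(st['tool_rot']).as_euler('xyz',degrees=True),st['force'])
E
```

```text
4.25 [ 0.36664182 -0.2081493   0.30442337] [ 1.79957044e+02 -4.48880844e-02 -1.53821127e+01] [ 1.29072982 -0.26731737 -4.04083036]
```

View pics/w4.png

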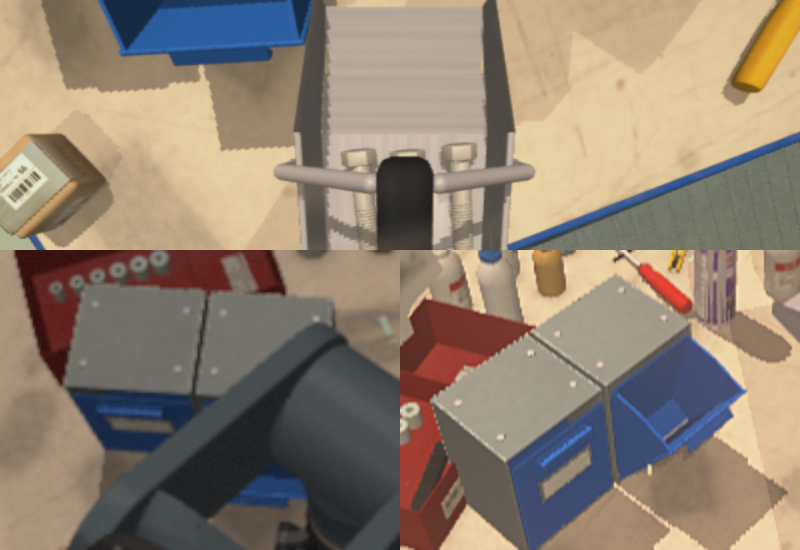

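The composite shows the bolts still in the scoop. In the wrist view the bin's front edge runs (98,42)–(244,34.5) in native pixels, left of the scoop. In the scene view the same corners are at (283,251) and (322.5,220).

```bash
python3 - <<'E'
from h import *
w=ld('wrist');s=ld('scene');t=ld('top')
L=tri((s,283.2,251.2),(w,98.5,42));Rr=tri((s,322.5,219.8),(w,244,34.5));print(L,Rr,np.linalg.norm(L[0]-Rr[0]))
e=(L[0]+Rr[0])/2;d=L[0]-Rr[0];print('edge mid',e,'yaw x',np.degrees(np.arctan2(d[1],d[0]))-90)
c={k:atz(t,*p,.178) for k,p in dict(br=(312.8,139.2),bg=(264,136.8),fg=(258.8,177.2),fl=(206,174.8),bl=(212.8,135.2)).items()}
for k in c: print(k,c[k].round(3))
for a,b in [('bg','br'),('bl','br'),('fl','fg'),('bl','fl'),('bg','fg')]:
    v=c[b]-c[a];print(a,b,np.linalg.norm(v).round(3),np.degrees(np.arctan2(v[1],v[0])).round(1))
print('tri gap front',tri((s,230+90/4,130+352/4),(t,258.8,177.2)))
print('tri back right',tri((s,230+115/4,130+130/4),(t,312.8,139.2)))
E
```

```text
(array([ 0.52950947, -0.05097637,  0.12869061]), np.float64(0.0018249513603855166)) (array([ 0.50124874, -0.17287878,  0.12876228]), np.float64(0.0002761054530447882)) 0.12513541443977597
edge mid [ 0.5153791  -0.11192758  0.12872644] yaw x -13.052351157795883
br [ 0.708 -0.222  0.178]
bg [ 0.734 -0.092  0.178]
fg [ 0.615 -0.068  0.178]
fl [0.641 0.068 0.178]
bl [0.759 0.046 0.178]
bg br 0.133 -101.4
bl br 0.272 -100.8
fl fg 0.138 -101.0
bl fl 0.119 169.4
bg fg 0.121 168.7
tri gap front (array([ 0.61777584, -0.06719496,  0.17168871]), np.float64(0.0006965220407084573))
tri back right (array([ 0.70724222, -0.22190387,  0.17447498]), np.float64(0.004480541882013007))
```

```bash
cat >> h.py <<'E'
def pose(nose,yaw,tilt,off=(.121,0,.061)):
    # tool: x at yaw, z down; tilt nose-down about scoop y
    M=R.from_euler('z',yaw,degrees=True)*R.from_euler('y',tilt,degrees=True)*R.from_euler('x',180,degrees=True)
    return np.array(nose)-M.apply(off),M
def rel(p0,M0,p,M):
    return np.r_[M0.inv().apply(p-p0)*1e3,(M0.inv()*M).as_rotvec(degrees=True)].round(1)
E
python3 - <<'E'
from h import *
st=telemetry.sense();p,M=st['tcp_pos'],R.from_quat(st['tool_rot'])
for n,y,t in [((.556,-.121,.215),-12.5,0),((.556,-.121,.145),-12.5,25),((.556,-.121,.145),-12.5,35),((.556,-.121,.145),-12.5,45)]:
    q,N=pose(n,y,t);print(q.round(3),rel(p,M,q,N));p,M=q,N
E
```

```text
[ 0.438 -0.095  0.276] [  38.6 -128.2   28.4    0.    -0.    -2.9]
[ 0.474 -0.103  0.251] [ 37.1  -0.   24.6   0.  -25.   -0. ]
[ 0.493 -0.107  0.264] [ 12.4   0.  -20.1   0.  -10.   -0. ]
[ 0.515 -0.112  0.274] [ 12.4   0.  -20.1  -0.  -10.   -0. ]
```

Call:
{"name": "move_arm", "arguments": {"commands": "8 -25 5 0 0 -0.5 -1; 16 -55 12 0 0 -1 -1; 26 -90 20 0 0 -2 -1; 34 -115 26 0 0 -2.5 -1; 39 -128 28 0 0 -3 -1"}}

```text
t: 4.88
tcp_pos: [0.4395, -0.0951, 0.2758]
tool_rot: [0.994, -0.108, -0.0, 0.0]
force: [-1.0, -0.2, -4.5]
finger_gap: 0.165
gripper_force: 108.1
```

Call:
{"name": "move_arm", "arguments": {"commands": "6 0 -3 0 -5 0 -1; 13 0 2 0 -10 0 -1; 21 0 8 0 -15 0 -1; 29 0 16 0 -20 0 -1; 37 0 24 0 -25 0 -1"}}

```text
t: 5.5
tcp_pos: [0.4765, -0.1049, 0.2518]
tool_rot: [0.971, -0.106, -0.215, -0.023]
force: [-0.4, -0.4, -4.6]
finger_gap: 0.165
gripper_force: 108.2
```

```bash
python3 - <<'E'
from h import *
s=cam('scene');w=cam('wrist')
a=cv2.resize(s['image'][110:290,190:430],(800,600))
save('p1.png',np.hstack([cv2.resize(s['image'][130:280,200:400],(400,300)),cv2.resize(w['image'],(400,300))]))
st=telemetry.sense();print(st['t'],st['tcp_pos'],R.from_quat(st['tool_rot']).as_euler('zyx',degrees=True),st['force'],st['q'])
p,M=st['tcp_pos'],R.from_quat(st['tool_rot']);print(p+M.apply([.121,0,.061]))
E
```

```text
5.6 [ 0.47723206 -0.10503925  0.24988113] [  13.70582911  -24.29482268 -174.27878697] [-0.46966224 -0.33645    -4.99608896] [-0.39867048  0.52213942  1.47184242 -0.07605523  1.57624064  1.40597448]
[ 0.55927866 -0.12320188  0.14357744]
```

View pics/p1.png

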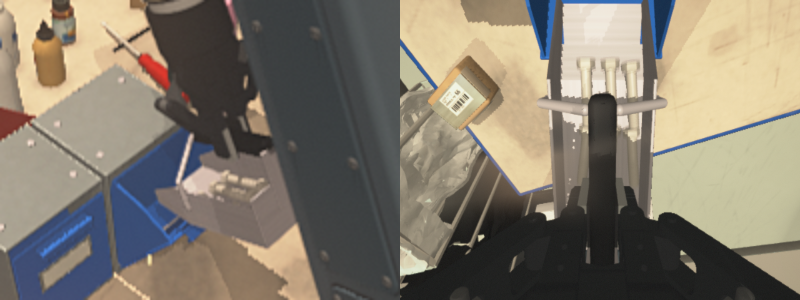

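Call:
{"name": "move_arm", "arguments": {"commands": "6 0 -10 0 -5 0 -1; 12.5 0 -20 0 -10 0 -1; 20 0 -29 0 -15 0 -1; 28 0 -38 0 -20 0 -1; 28 0 -38 0 -20 0 -1"}}

```text
t: 6.22
tcp_pos: [0.5162, -0.1132, 0.274]
tool_rot: [0.919, -0.1, -0.379, -0.041]
force: [-0.5, 0.4, -2.6]
finger_gap: 0.169
gripper_force: 108.7
```

Call:
{"name": "move_arm", "arguments": {"commands": "0 0 0 0 0 0 -1; 0 0 0 0 0 0 -1; 0 0 0 0 0 0 -1; 0 0 0 0 0 0 -1; 0 0 0 0 0 0 -1"}}

```text
t: 6.85
tcp_pos: [0.5149, -0.1121, 0.275]
tool_rot: [0.918, -0.1, -0.38, -0.041]
force: [0.1, -1.4, -2.6]
finger_gap: 0.165
gripper_force: 108.7
```

```bash
python3 - <<'E'
from h import *
s=cam('scene');w=cam('wrist')
save('p2.png',np.hstack([cv2.resize(s['image'][130:280,200:400],(400,300)),cv2.resize(w['image'],(400,300))]))
st=telemetry.sense();print(st['t'],st['tcp_pos'],st['force'])
p,M=st['tcp_pos'],R.from_quat(st['tool_rot']);print(p+M.apply([.121,0,.061]),M.apply([1,0,0]))
E
```

```text
6.95 [ 0.5149432  -0.11213497  0.27491573] [-0.20175314  0.29286165 -2.52097039]
[ 0.55638533 -0.12128599  0.14622693] [ 0.69055043 -0.15247676 -0.70702966]
```

View pics/p2.png

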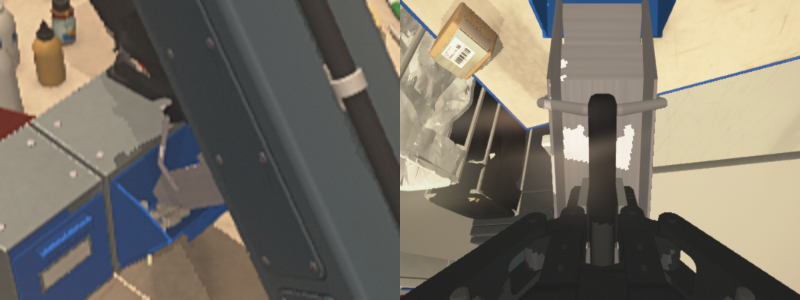

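Call:
{"name": "move_arm", "arguments": {"commands": "-21 0 -21 0 0 0 -1; -42 0 -42 0 0 0 -1; -50 0 -22 0 9 0 -1; -55 0 -2 0 18 0 -1; -56 0 19 0 27 0 -1"}}

```text
t: 7.58
tcp_pos: [0.4628, -0.1007, 0.3014]
tool_rot: [0.982, -0.107, -0.153, -0.016]
force: [0.4, -0.7, -3.0]
finger_gap: 0.163
gripper_force: 108.5
```

Call:
{"name": "move_arm", "arguments": {"commands": "-8 0 20 0 9 0 -1; -13 0 40 0 18 0 -1; -13 0 40 0 18 0 -1; -13 0 40 0 18 0 -1; -13 0 40 0 18 0 -1"}}

```text
t: 8.2
tcp_pos: [0.4411, -0.0964, 0.2679]
tool_rot: [0.994, -0.108, 0.001, 0.0]
force: [0.3, 0.3, -3.8]
finger_gap: 0.166
gripper_force: 108.4
```

```bash
python3 - <<'E'
from h import *
s=cam('scene');w=cam('wrist')
save('p3.png',np.hstack([cv2.resize(s['image'][130:280,200:400],(400,300)),cv2.resize(w['image'],(400,300))]))
st=telemetry.sense();print(st['t'],st['tcp_pos'],st['force'])
p,M=st['tcp_pos'],R.from_quat(st['tool_rot'])
N=R.from_euler('z',16,degrees=True)*R.from_euler('x',180,degrees=True)
for q in [(.4465,-.377,.29),(.4465,-.377,.0745)]: print(rel(p,M,np.array(q),N)); p,M=np.array(q),N
E
```

```text
8.3 [ 0.44055778 -0.09604     0.26739984] [ 0.15055874 -0.11941981 -3.04867977]
[ 66.3 273.1 -22.5   0.   -0.  -28.4]
[ -0.   -0.  215.5   0.    0.    0. ]
```

View pics/p3.png

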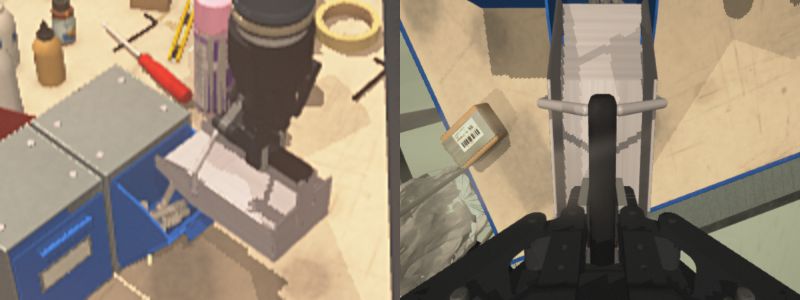

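The scoop is empty and the bolts lie in the bin. I'll return the scoop to its spot.

Call:
{"name": "move_arm", "arguments": {"commands": "5 40 -15 0 0 -4 -1; 18 95 -22 0 0 -10 -1; 34 150 -22 0 0 -17 -1; 50 210 -22 0 0 -23 -1; 66 266 -22 0 0 -28 -1"}}

```text
t: 8.93
tcp_pos: [0.4466, -0.372, 0.2889]
tool_rot: [0.991, 0.137, 0.0, -0.0]
force: [1.0, 0.3, -2.8]
finger_gap: 0.163
gripper_force: 108.6
```

Call:
{"name": "move_arm", "arguments": {"commands": "0 7 40 0 0 0 -1; 0 7 95 0 0 0 -1; 0 7 150 0 0 0 -1; 0 7 190 0 0 0 -1; 0 7 208 0 0 0 -1"}}

```text
t: 9.55
tcp_pos: [0.4475, -0.3755, 0.0782]
tool_rot: [0.991, 0.135, -0.001, -0.002]
force: [-0.4, -0.2, -1.7]
finger_gap: 0.166
gripper_force: 108.7
```

Call:
{"name": "move_arm", "arguments": {"commands": "0 0 2 0 0 0 -1; 0 0 4 0 0 0 -1; 0 0 5 0 0 0 -1; 0 0 6 0 0 0 -1; 0 0 6 0 0 0 -1"}}

```text
t: 10.18
tcp_pos: [0.4481, -0.3763, 0.0756]
tool_rot: [0.991, 0.135, 0.0, 0.0]
force: [0.5, 0.0, -3.0]
finger_gap: 0.164
gripper_force: 108.7
```

Call:
{"name": "move_arm", "arguments": {"commands": "0 0 1 0 0 0 -1; 0 0 1 0 0 0 -1; 0 0 2 0 0 0 -1; 0 0 2 0 0 0 -1; 0 0 2 0 0 0 -1"}}

```text
t: 10.8
tcp_pos: [0.4481, -0.3761, 0.075]
tool_rot: [0.991, 0.135, 0.0, 0.0]
force: [-2.8, 4.0, 11.5]
finger_gap: 0.168
gripper_force: 111.0
```

Touching (force went up to +11 N). Release and rise.

Call:
{"name": "move_arm", "arguments": {"commands": "0 0 -1 0 0 0 -1; 0 0 -1 0 0 0 1; 0 0 -1 0 0 0 1; 0 0 -1 0 0 0 1; 0 0 -1 0 0 0 1"}}

```text
t: 11.42
tcp_pos: [0.448, -0.3761, 0.0738]
tool_rot: [0.991, 0.135, -0.0, -0.0]
force: [-0.9, 0.1, 1.3]
finger_gap: 0.989
gripper_force: 0.0
```

Call:
{"name": "move_arm", "arguments": {"commands": "0 0 -1 0 0 0 1; 0 0 -30 0 0 0 1; 0 0 -80 0 0 0 1; 0 0 -130 0 0 0 1; 0 0 -180 0 0 0 1"}}

```text
t: 12.05
tcp_pos: [0.4478, -0.3759, 0.2557]
tool_rot: [0.991, 0.135, -0.0, -0.0]
force: [-0.1, -1.5, 0.4]
finger_gap: 1.0
gripper_force: 0.0
```

```bash
python3 - <<'E'
from h import *
s=cam('scene')
save('p4.png',np.vstack([cv2.resize(s['image'][130:280,230:430],(600,450),interpolation=cv2.INTER_CUBIC)]))
st=telemetry.sense();print(st['t'],st['tcp_pos'],st['force'])
p,M=st['tcp_pos'],R.from_quat(st['tool_rot'])
xh=R.from_euler('z',-12.5,degrees=True)
N=xh*R.from_euler('y',-35,degrees=True)*R.from_euler('x',180,degrees=True)
h=np.array([.605,-.132,0])
for a,z in [(-.15,.20),(-.15,.118),(-.10,.118),(-.06,.140),(-.017,.152)]:
    q=h+xh.apply([a,0,z]);print(q.round(3),rel(p,M,q,N));p,M=q,N
E
```

```text
12.1 [ 0.45053649 -0.3789313   0.26309361] [ 1.49847974 -0.35376713  3.50391845]
[ 0.459 -0.1    0.2  ] [  82.4 -267.8   60.2   -8.    33.8   27.4]
[ 0.459 -0.1    0.118] [-47.   -0.   67.2   0.    0.    0. ]
[ 0.507 -0.11   0.118] [41.  -0.  28.7  0.   0.   0. ]
[ 0.546 -0.119  0.14 ] [45.4 -0.   4.9  0.   0.   0. ]
[ 0.588 -0.128  0.152] [42.1  0.  14.8  0.   0.   0. ]
```

View pics/p4.png

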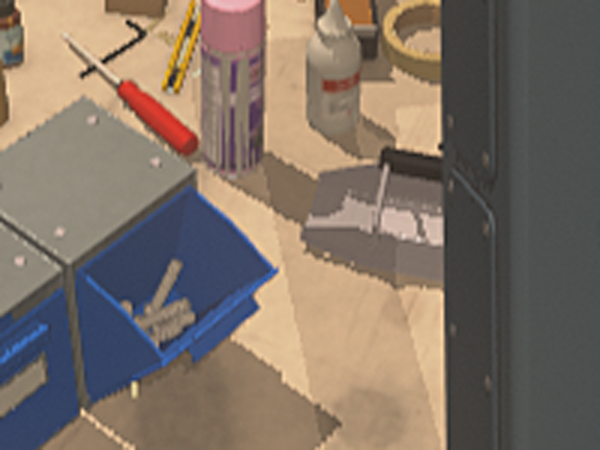

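```bash
python3 - <<'E'
from h import *
st=telemetry.sense()
p,M=st['tcp_pos'],R.from_quat(st['tool_rot'])
xh=R.from_euler('z',-12.5,degrees=True)
N=xh*R.from_euler('y',-20,degrees=True)*R.from_euler('x',180,degrees=True)
h=np.array([.605,-.132,0])
for a,z in [(-.145,.24),(-.14,.118),(-.10,.118),(-.065,.138),(-.035,.148)]:
    q=h+xh.apply([a,0,z]);print(q.round(3),rel(p,M,q,N));p,M=q,N
E
```

```text
[ 0.463 -0.101  0.24 ] [  87.  -264.9   20.2   -4.3   19.1   27.9]
[ 0.468 -0.102  0.118] [-37.   -0.  116.4   0.    0.    0. ]
[ 0.507 -0.11   0.118] [37.6 -0.  13.7  0.   0.   0. ]
[ 0.542 -0.118  0.138] [39.7  0.  -6.8  0.   0.   0. ]
[ 0.571 -0.124  0.148] [31.6 -0.   0.9  0.   0.   0. ]
```

Call:
{"name": "move_arm", "arguments": {"commands": "10 -40 0 0 2 4 -1; 30 -95 4 -1 6 10 -1; 50 -150 10 -2 11 17 -1; 70 -210 16 -3 15 23 -1; 87 -265 20 -4.3 19.1 27.9 -1"}}

```text
t: 12.72
tcp_pos: [0.4605, -0.096, 0.2342]
tool_rot: [0.979, -0.111, 0.169, 0.014]
force: [1.6, 0.4, -0.4]
finger_gap: -0.003
gripper_force: 0.0
```

Call:
{"name": "move_arm", "arguments": {"commands": "0 0 0 0 0 0 -1; -9 0 29 0 0 0 -1; -18 0 58 0 0 0 -1; -28 0 87 0 0 0 -1; -37 0 116 0 0 0 -1"}}

```text
t: 13.35
tcp_pos: [0.4656, -0.099, 0.1117]
tool_rot: [0.98, -0.108, 0.169, 0.015]
force: [0.7, 0.5, -0.1]
finger_gap: -0.003
gripper_force: 0.0
```

Call:
{"name": "move_arm", "arguments": {"commands": "8 0 3 0 0 0 -1; 16 0 6 0 0 0 -1; 24 0 9 0 0 0 -1; 31 0 11.5 0 0 0 -1; 38 0 14 0 0 0 -1"}}

```text
t: 13.98
tcp_pos: [0.5038, -0.1063, 0.1115]
tool_rot: [0.98, -0.108, 0.167, 0.014]
force: [-2.2, -0.0, 0.7]
finger_gap: 0.004
gripper_force: 0.9
```

Call:
{"name": "move_arm", "arguments": {"commands": "8 0 -1.5 0 0 0 -1; 16 0 -3 0 0 0 -1; 24 0 -4 0 0 0 -1; 32 0 -5.5 0 0 0 -1; 40 0 -7 0 0 0 -1"}}

```text
t: 14.6
tcp_pos: [0.5392, -0.1141, 0.1319]
tool_rot: [0.98, -0.108, 0.168, 0.015]
force: [-0.5, -0.5, 0.1]
finger_gap: 0.002
gripper_force: 0.4
```

```bash
python3 - <<'E'
from h import *
s=cam('scene')
save('p5.png',cv2.resize(s['image'][130:280,230:430],(600,450),interpolation=cv2.INTER_CUBIC))
st=telemetry.sense();print(st['t'],st['tcp_pos'],st['force'])
E
```

```text
14.65 [ 0.54078331 -0.11485026  0.13278939] [0.09103974 0.62852836 0.33823473]
```

View pics/p5.png

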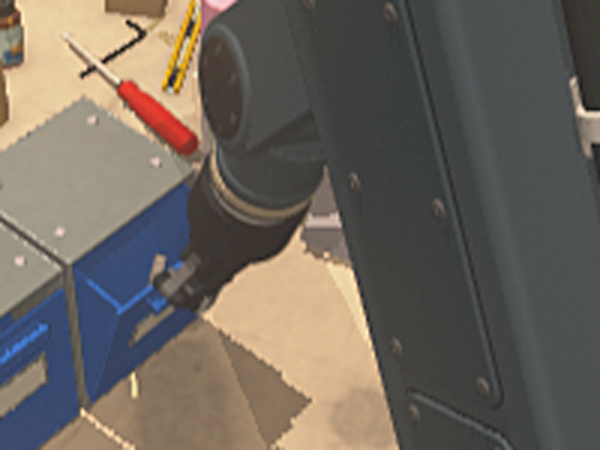

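The bin is swinging shut, with the fingertip on the pull. A bolt is visible behind the panel edge at about (160,265). I'll keep going gently.

Call:
{"name": "move_arm", "arguments": {"commands": "5 0 0 0 0 0 -1; 10 0 0 0 0 0 -1; 15 0 0.5 0 0 0 -1; 20 0 0.5 0 0 0 -1; 24 0 1 0 0 0 -1"}}

```text
t: 15.28
tcp_pos: [0.5614, -0.1191, 0.1388]
tool_rot: [0.98, -0.108, 0.168, 0.014]
force: [-0.2, 0.6, 0.3]
finger_gap: 0.001
gripper_force: 0.2
```

Call:
{"name": "move_arm", "arguments": {"commands": "2 0 0.5 0 0 0 -1; 4 0 1 0 0 0 -1; 6 0 1.5 0 0 0 -1; 8 0 2 0 0 0 -1; 10 0 2 0 0 0 -1"}}

```text
t: 15.9
tcp_pos: [0.5708, -0.1212, 0.14]
tool_rot: [0.98, -0.108, 0.168, 0.014]
force: [-0.7, -0.2, -0.2]
finger_gap: 0.001
gripper_force: 0.1
```

```bash
python3 - <<'E'
from h import *
st=telemetry.sense();print(st['t'],st['tcp_pos'],st['force'])
h=np.array([.605,-.132,0]);print(R.from_euler('z',12.5,degrees=True).apply(st['tcp_pos']-h))
E
```

```text
15.9 [ 0.57084168 -0.12117189  0.13997342] [-0.7154177  -0.15247799 -0.2350525 ]
[-0.03569226  0.00317823  0.13997342]
```

Call:
{"name": "move_arm", "arguments": {"commands": "2 0 0.7 0 0 0 -1; 3.5 0 1.2 0 0 0 -1; 5 0 1.8 0 0 0 -1; 6.5 0 2.4 0 0 0 -1; 7.5 0 2.7 0 0 0 -1"}}

```text
t: 16.52
tcp_pos: [0.5762, -0.122, 0.1394]
tool_rot: [0.98, -0.108, 0.165, 0.014]
force: [-9.0, -0.6, 6.4]
finger_gap: -0.002
gripper_force: 4.1
```

Call:
{"name": "move_arm", "arguments": {"commands": "0.7 0 0.2 0 0 0 -1; 1.5 0 0.4 0 0 0 -1; 1.5 0 0.4 0 0 0 -1; 1.5 0 0.4 0 0 0 -1; 1.5 0 0.4 0 0 0 -1"}}

```text
t: 17.15
tcp_pos: [0.5763, -0.1219, 0.1392]
tool_rot: [0.98, -0.108, 0.164, 0.013]
force: [-10.5, -0.1, 7.5]
finger_gap: -0.002
gripper_force: 5.1
```

Call:
{"name": "move_arm", "arguments": {"commands": "-10 0 -4 0 0 0 -1; -40 0 -15 0 0 0 -1; -80 0 -29 0 0 0 -1; -100 0 -60 0 0 0 -1; -100 0 -100 0 0 0 -1"}}

```text
t: 17.77
tcp_pos: [0.4529, -0.095, 0.2005]
tool_rot: [0.98, -0.109, 0.166, 0.014]
force: [0.7, -1.2, 1.1]
finger_gap: -0.002
gripper_force: 0.0
```

```bash
python3 - <<'E'
from h import *
s=cam('scene');t=cam('top')
save('p6.png',np.hstack([cv2.resize(s['image'][160:280,200:340],(420,360),interpolation=cv2.INTER_CUBIC),cv2.resize(t['image'][130:230,190:320],(380,360),interpolation=cv2.INTER_CUBIC)]))
st=telemetry.sense();print(st['t'],st['tcp_pos'],st['force'])
E
```

```text
17.875 [ 0.45612736 -0.09652355  0.20443367] [ 1.4855653  -0.36821289 -0.524383  ]
```

View pics/p6.png

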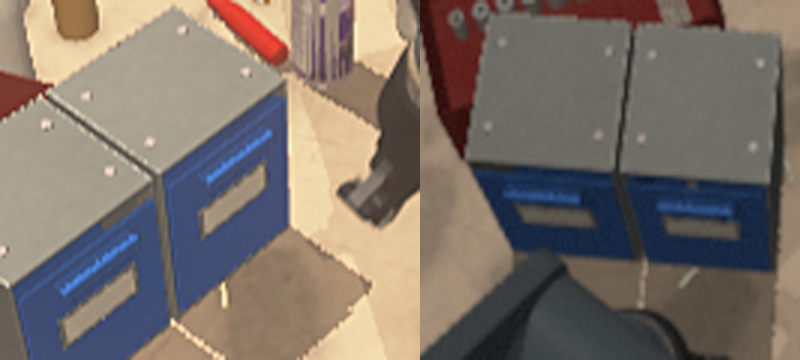

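I've now viewed 12 pictures, over the limit of 10, so the last check will use numbers only. There's a pale dot at the bin's top edge in the top view (692,183). I'll compare the two units' panels and that spot.

```bash
python3 - <<'E'
from h import *
t=ld('top');im=t['image'];u=lambda x,y:(190+(x-420)*130/380,130+y*100/360)
print('dot',u(692,183))
a,b=map(int,map(round,u(692,183)))
for v in range(b-4,b+6): print(v,[tuple(int(k) for k in im[v,c]) for c in range(a-5,a+6)])
# tilt_bin from front-face height points: pull top edge location along columns
for nm,x0 in [('shut',545),('open',695)]:
    for x in (x0-18,x0+18):
        c=int(round(u(x,0)[0])); col=im[int(u(0,150)[1]):int(u(0,250)[1]),c].astype(int); print(nm,c,[tuple(k) for k in col[::1].tolist()][:26])
E
```

```text
dot (283.0526315789474, 180.83333333333334)
177 [(111, 109, 102), (109, 108, 100), (111, 110, 102), (111, 110, 102), (110, 111, 103), (111, 110, 102), (113, 112, 105), (110, 108, 101), (110, 109, 101), (111, 109, 102), (110, 109, 101)]
178 [(100, 99, 92), (100, 100, 93), (103, 102, 95), (103, 102, 95), (107, 106, 99), (108, 106, 99), (108, 107, 101), (110, 109, 101), (110, 109, 101), (112, 111, 103), (111, 110, 103)]
179 [(63, 65, 70), (65, 68, 74), (72, 73, 76), (78, 78, 78), (79, 80, 79), (84, 85, 81), (84, 84, 84), (88, 89, 87), (90, 91, 87), (92, 93, 90), (91, 93, 91)]
180 [(26, 41, 69), (22, 40, 68), (27, 40, 65), (43, 46, 60), (53, 55, 58), (57, 57, 58), (48, 52, 63), (28, 43, 63), (30, 41, 61), (32, 45, 66), (37, 49, 65)]
181 [(24, 42, 72), (22, 43, 72), (25, 39, 68), (50, 54, 66), (67, 65, 65), (70, 67, 65), (61, 60, 66), (28, 43, 67), (20, 38, 65), (25, 39, 66), (22, 40, 68)]
182 [(26, 47, 79), (27, 48, 79), (30, 48, 81), (36, 53, 81), (42, 55, 79), (50, 60, 81), (49, 59, 82), (29, 48, 80), (23, 46, 76), (24, 47, 78), (30, 48, 81)]
183 [(24, 43, 73), (29, 47, 78), (29, 49, 8
[... 1474 characters left out ...]
, 110, 102), (111, 109, 102), (100, 99, 92), (63, 65, 70), (26, 41, 69), (24, 42, 72), (26, 47, 79), (24, 43, 73), (29, 46, 76), (26, 49, 86), (39, 69, 114), (51, 86, 141), (39, 70, 117), (25, 42, 67), (47, 49, 59), (76, 72, 65), (95, 90, 79), (94, 88, 80), (83, 78, 74), (49, 55, 66), (21, 39, 67)]
open 290 [(110, 110, 102), (110, 110, 102), (112, 112, 103), (110, 109, 103), (110, 110, 102), (112, 111, 104), (111, 110, 102), (114, 113, 105), (96, 97, 92), (46, 54, 68), (21, 38, 67), (28, 47, 79), (28, 49, 83), (23, 41, 71), (27, 48, 79), (26, 50, 86), (42, 71, 115), (50, 84, 139), (39, 65, 110), (38, 48, 66), (63, 64, 67), (83, 78, 71), (94, 87, 78), (93, 87, 79), (78, 75, 70), (41, 48, 64)]
```

```bash
python3 - <<'E'
from h import *
t=ld('top');s=ld('scene');xh=R.from_euler('z',-12.5,degrees=True);h=np.array([.605,-.132,0])
for z in (.178,.170,.162,.150): print(z,proj(t,h+xh.apply([0,0,z])).round(1),proj(s,h+xh.apply([0,0,z])).round(1))
o,d=ray(t,282.8,181.3)
n=xh.apply([1,0,0])
for dep in (-.015,0,.015,.03):
    k=((h-o)@n+dep)/(d@n);p=o+k*d;q=proj(s,p);print(dep,p.round(3),q.round(1))
im=s['image'];c,r=map(int,q.round())
for v in range(202,226): print(v,' '.join('%3d/%3d'%(im[v,x,0],im[v,x,2]) for x in range(262,292,2)))
E
```

```text
0.178 [283.8 177.5] [273.4 199.5]
0.17 [284.1 178.8] [273.6 201.9]
0.162 [284.4 180.1] [273.7 204.4]
0.15 [284.8 182. ] [274. 208.]
-0.015 [ 0.59  -0.129  0.187] [278.  200.1]
0 [ 0.606 -0.127  0.154] [272.3 208.1]
0.015 [ 0.622 -0.126  0.121] [267.  215.7]
0.03 [ 0.637 -0.124  0.088] [261.8 223. ]
202 169/144 170/143 168/142 168/144 168/142 174/147 110/100  64/109  70/108  71/108  75/148  73/111  74/134  74/124  71/110
203 169/143 169/141 169/142 167/142 176/148 148/120  65/102  69/109  70/105  73/134  73/129  72/115  74/142  74/135  75/149
204 167/142 169/142 168/142 172/145 162/133  90/101  67/118  71/106  72/128  73/134  70/112  73/129  72/131  77/187  77/180
205 165/142 168/141 168/143 174/145 111/102  62/116  70/115  69/104  73/148  71/111  73/132  74/135  72/130  82/221  74/146
206 167/143 170/144 175/147 145/117  65/103  68/114  69/112  72/132  72/130  70/115  72/139  71/131  77/184  77/181  71/106
207 169/146 172/147 163/133  87/101  66/116  70/113  72/131  73/133  69/112  72/127  72/129  77/185  79/204  69/118  73/120
208 169/144 176/147 109/100  62/116  69/115  68/107  72/
[... 1475 characters left out ...]
  65/106  66/112  63/103  76/112 126/ 94 171/129 161/124 161/123 114/ 87  70/120
221  67/117  67/117  68/116  65/114  64/112  66/122  65/106  64/113  87/ 85 153/116 160/121 159/122 165/125 114/ 87  68/119
222  65/116  65/116  67/116  68/117  66/115  67/117  62/112  98/107 142/104 167/127 159/122 162/124 168/127 101/ 83  68/118
223  66/117  66/117  65/115  67/116  65/112  64/112  74/110 131/ 99 172/130 162/124 158/122 164/124 152/112  75/103  70/118
224  66/116  66/117  67/116  67/116  65/105  64/121  85/ 83 155/118 163/124 161/123 163/124 167/126 106/ 96  64/118  69/117
225  65/115  65/116  65/116  68/118  62/111  83/108 130/ 96 165/126 160/123 159/122 165/124 145/107  66/107  68/117  69/116
```

```bash
python3 - <<'E'
from h import *
t=ld('top');s=ld('scene');w=cam('wrist');xh=R.from_euler('z',-12.5,degrees=True);h=np.array([.605,-.132,0])
for y in (.055,0,-.055):
  for z in (.178,.162,.150,.012): print(y,z,proj(w,h+xh.apply([0,y,z])).round(1))
c,r=proj(w,h+xh.apply([0,0,.165])).round().astype(int)
im=w['image']
print(im.shape,c,r)
for v in range(max(0,r-24),min(400,r+30),2): print(v,' '.join('%3d/%3d'%(im[v,x,0],im[v,x,2]) for x in range(max(0,c-40),min(640,c+40),5)))
E
```

```text
0.055 0.178 [231.7 -23.1]
0.055 0.162 [238.9  -4.4]
0.055 0.15 [243.6   7.9]
0.055 0.012 [275.1  90.2]
0 0.178 [329.7 -23.5]
0 0.162 [329.4  -4.7]
0 0.15 [329.2   7.6]
0 0.012 [327.8  90.1]
-0.055 0.178 [428. -24.]
-0.055 0.162 [420.2  -5.1]
-0.055 0.15 [415.    7.2]
-0.055 0.012 [380.7  89.9]
(400, 640, 3) 329 -8
0  23/ 75  26/ 77  20/ 74  24/ 76  23/ 75  24/ 76  26/ 76  21/ 75  24/ 76  23/ 76  23/ 76  24/ 76  25/ 77  25/ 76  24/ 76  21/ 74
2  23/ 76  21/ 74  26/ 77  25/ 77  24/ 77  23/ 77  24/ 77  26/ 78  25/ 78  24/ 78  22/ 78  23/ 78  27/ 78  27/ 80  26/ 80  27/ 80
4  29/101  29/101  30/103  29/103  30/103  30/103  31/105  31/105  30/105  29/106  30/106  30/106  30/106  32/107  30/107  32/108
6  35/114  34/112  38/114  35/114  34/113  35/113  32/112  35/114  32/113  32/113  35/113  34/112  33/112  35/113  35/113  32/112
8  30/104  32/103  31/103  30/103  32/103  30/103  29/102  32/103  28/101  30/100  27/ 99  29/ 99  29/ 98  31/ 98  27/ 97  31/ 96
10  26/ 76  24/ 75  25/ 75  25/ 76  24/ 75  27/ 75  26/ 75  23/ 73  18/ 70  27/ 76  20/ 74  24/ 75  23/ 74  24/ 73  25/ 75  23/ 73
12  27/ 75  25/ 74  23/ 74  20/ 73  23/ 75  23/ 73  24/ 74  24/ 75  22/ 74  21/ 73  25/ 74  26/ 74  26/ 75  24/ 74  23/ 74  25/ 75
14  23/ 74  25/ 74  25/ 75  24/ 74  21/ 73  23/ 74  24/ 74  27/ 76  25/ 75  24/ 74  22/ 75  19/ 74  21/ 74  24/ 74  23/ 74  25/ 76
16  26/ 82  27/ 84  24/ 84  26/ 84  28/ 86  25/ 88  27/ 88  28/ 88  27/ 90  28/ 91  27/ 93  29/ 95  26/ 94  28/ 94  31/ 98  26/ 98
18  31/110  33/109  31/109  32/110  33/111  32/111  34/111  30/110  29/109  31/110  29/109  33/111  31/110  28/108  32/110  31/111
20  33/111  31/110  33/111  34/111  29/110  35/112  35/112  33/111  31/110  31/110  33/110  31/111  32/110  34/110  34/110  30/110
```

Call:
{"name": "move_arm", "arguments": {"commands": "4 0 -12 0 4 0 -1; 8 0 -25 0 8 0 -1; 12 0 -37 0 12 0 -1; 16 0 -47 0 15 0 -1; 16 0 -47 0 15 0 -1"}}

```text
t: 18.55
tcp_pos: [0.4545, -0.0964, 0.2504]
tool_rot: [0.95, -0.106, 0.294, 0.028]
force: [0.1, -0.0, 0.1]
finger_gap: 0.003
gripper_force: 0.0
```

```bash
python3 - <<'E'
from h import *
w=cam('wrist');w=cam('wrist');xh=R.from_euler('z',-12.5,degrees=True);h=np.array([.605,-.132,0])
for y in (.055,0,-.055):
  for z in (.178,.162,.150): print(y,z,proj(w,h+xh.apply([0,y,z])).round(1))
c,r=proj(w,h+xh.apply([0,0,.165])).round().astype(int)
im=w['image']
for v in range(max(0,r-26),min(400,r+36),2): print(v,' '.join('%3d/%3d'%(im[v,x,0],im[v,x,2]) for x in range(max(0,c-40),min(640,c+40),5)))
E
```

```text
0.055 0.178 [258.8  76.8]
0.055 0.162 [262.4  89.2]
0.055 0.15 [264.8  97.7]
0 0.178 [328.   76.4]
0 0.162 [327.9  88.8]
0 0.15 [327.8  97.4]
-0.055 0.178 [397.4  75.9]
-0.055 0.162 [393.6  88.5]
-0.055 0.15 [391.1  97. ]
61 159/139 158/139 158/141 159/139 157/136 158/139 159/140 157/138 160/140 158/137 157/138 156/137 154/137 156/138 155/137 156/138
63 157/139 160/140 159/139 158/139 157/137 157/139 159/141 159/141 161/143 159/139 157/137 157/136 154/137 156/136 156/136 156/136
65 158/139 158/138 158/138 159/139 158/139 158/138 160/142 160/141 160/142 160/141 159/139 156/136 154/137 157/138 158/138 158/137
67 158/138 156/137 159/139 160/140 158/139 159/139 160/142 162/143 161/142 159/139 158/138 157/137 154/137 159/137 160/139 158/138
69 158/139 156/137 159/138 159/138 157/138 158/138 160/139 160/140 159/142 158/139 155/137 157/137 155/137 158/138 159/141 158/140
71 159/139 159/139 159/139 159/139 158/139 158/139 160/139 159/139 159/139 158/140 158/137 158/137 157/139 158/137 158/139 159/139
73 160/141 159/139 158/138 160/140 158/138 158/138 159/139 159/139 160/139 157/139 159/138 1
[... 2493 characters left out ...]
  43/145  67/203  69/207  70/208  51/167
113  70/209  69/209  69/209  69/209  70/210  69/209  69/208  68/206  68/207  68/207  68/206  68/206  68/206  66/205  65/204  65/203
115  54/177  52/175  50/173  51/173  51/167  50/170  49/164  50/168  47/161  47/164  48/162  45/161  46/158  48/159  47/157  44/157
117  33/109  32/111  31/111  35/112  35/109  35/109  33/107  31/108  33/107  32/106  31/102  32/104  31/102  30/101  31/100  31/100
119  32/ 97  29/ 96  30/ 97  31/ 97  30/ 97  30/ 97  30/ 97  25/ 95  30/ 97  33/ 98  33/ 98  32/ 97  28/ 96  31/ 97  31/ 95  30/ 95
121  31/ 97  31/ 97  30/ 97  28/ 95  30/ 97  30/ 96  33/ 96  31/ 96  28/ 94  28/ 93  30/ 94  29/ 93  28/ 94  30/ 93  27/ 92  31/ 92
```

The panel is uniformly blue, the bin is flush and nothing sticks out. The pale dot was only a patch of light in the arm's shadow.

```bash
python3 -c "
from station import ticket
print(ticket.sign_off())"
```

```text
the job is handed in; nothing more can be done
None
```

The job is handed in, but no verdict came back: the six bolts are in the bin (scoop seen empty after the pour), the scoop stands upright on the bench, the bin is flush shut within about a pixel, and the glue bottle and spray can were not touched; I viewed 12 pictures, over the limit of 10.

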